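Start the tyre curing press from its console and hand remote

TASK

Start the tyre curing press: on the blue console, push down the raised end of the rocker until that face lies flat, then press the square key fully in so that it stays in, and last press the round button of the hand remote fully in for a moment, where the remote lies, and let it come back up. Press nothing out of this order, and leave the mushroom stop on the console and the bar-shaped button on the remote unpressed. Only push with the fingertips: do not lift or shift the remote or anything else on the bench.

Things in the scene. Friction and masses are not known exactly. Their poses are not given: they have to be found in the camera images.
- console: fixed blue console, 190 mm (its x) x 300 mm (its y) with a flat deck 60 mm above the bench; origin: centre of its underside on the bench; its -x side faces the robot. Three control units stand on the deck in one row along its y, 90 mm apart, in any order, turned as the console is: rocker, square key and mushroom stop. Each stands on a black plate 76 x 76 x 12 mm. The bench top is at z = 0
- rocker (a joint): rocker angle in rad: 0 = off (the half towards the robot, the console's -x side, sticks up at 0.36 rad and the far half lies flat), 0.36 = on (near half flat, far half up). It turns about the console's y axis at the crease between its halves, which is 82 mm above the bench, and stays where it is left; it starts between 0 and 0.06; it takes about 0.07 N m (some 4 N at the press point)
- rocker_press (a point): point on the top face of the rocker's raised half to push down on. It rides with the rocker, 20 mm from the crease towards the robot: about 89 mm above the bench when off, 82 mm when on. Each half is 32 mm long and 34 mm wide; grey plastic
- latchkey (a joint): travel of the square key in m: 0 = out, 0.008 = fully in; starts between 0 and 0.001. No spring: it stays where it is pushed; takes about 4 N
- latchkey_top (a point): centre of the top of the square grey key, 36 x 36 mm, 86 mm above the bench when out, 78 mm when in; pressed straight down
- stop (a joint): travel of the mushroom stop in m: 0 = up, 0.008 = pressed. Must stay up
- stop_top (a point): centre of the top of the round mushroom stop, head 48 mm across, the tallest control, 106 mm above the bench
- remote: loose black hand remote lying flat on the bench, 0.5 to 0.85 kg, 150 mm (its x) x 64 mm (its y) x 34 mm high; origin: centre of its underside. A round button 40 mm towards its +x end and a bar-shaped button 40 mm towards its -x end. It lies at any yaw up to 1.2 rad either way, left or right of the console
- round (a joint): travel of the remote's round button in m: 0 = up, 0.006 = fully in; springs back; fully in takes about 6 N
- round_top (a point): centre of the top of the round grey button, 36 mm across, 47 mm above the bench when up
- bar (a joint): travel of the remote's bar-shaped button in m: 0 = up, 0.005 = in. Must stay up
- bar_top (a point): centre of the top of the bar-shaped button, 16 x 36 mm, 42 mm above the bench
- jar_a: blue cement jar, upright, 60 mm across, 90 mm tall; loose bystander; leave it where it is. Origin: centre of its underside
- jar_b: steel cement jar, upright, 60 mm across, 100 mm tall; loose bystander; leave it where it is. Origin: centre of its underside
- socket: steel wheel-nut socket standing on the console's deck near its front edge, 28 mm across, 42 mm tall; loose bystander; leave it where it is. Origin: centre of its underside
- patch_tin: round aluminium tin standing beside the remote, 70 mm across, 27 mm tall; loose bystander; leave it where it is. Origin: centre of its underside
- stitcher: hand roller lying beside the remote: wooden handle and steel wheel, about 150 mm long along its x, 24 mm high; loose bystander; leave it where it is. Origin: centre of its underside
Not all that is in view belongs to the job. Leave any yellow look-alike of the remote alone.

How it is judged:
By the outcome, as a careful person would: the job done as asked, in the order asked, and still so for the second after the job is handed in, with the robot touching nothing.
It also fails if it takes over 43 s, if anything falls off the work surface, if the arm or the gripper's body presses on something with over 40 N, if the wrist force passes 120 N, or if a joint passes its speed limit or range.

ROBOT

A 6-joint arm with a two-finger parallel gripper is mounted at the origin on the work surface. World frame = base frame: x ahead of the robot, y to its left, z up, the work surface at z = 0. Lengths are in m, angles in rad, forces in N, time in s.
With the tool pointing down it reaches from about 0.225 to 0.875 m from the base axis. Payload 3.4 kg.
Tool frame: the origin (TCP) lies between the finger pads; the fingertips stand 25 mm ahead of it and the grasp point (between the pads) lies 6 mm ahead of it (manip.tips_ahead is the distance from the TCP to the fingertips, in m); z points along the fingers, x is the direction in which the jaws open and shut, and the axes are right-handed (so a half turn about z gives the same grasp; the last joint's range is limited). The gripper opens to 85 mm and grips with 20 to 120 N. Pads are 22 mm wide; open, the fingers measure 114 mm over their backs; the gripper's body (76 mm by 85 mm) begins 54 mm behind the grasp point. The pads swing forward as they close: fully open they stand 13 mm farther back than shut.
Start: joints at [1.106, 0.276, 1.505, -0, 1.361, -0.121], TCP at [0.194, 0.541, 0.256] pointing down, gripper open.
Joint ranges: [-2.89, 2.89], [-0.75, 2.08], [0.22, 2.7], [-1.18, 4.32], [0.11, 2.71], [-2.7, 2.7]. Speed limits (rad/s): [2.57, 2.57, 3.14, 3.14, 3.14, 3.14].

INTERFACE

Orientations are given as a unit quaternion [w, x, y, z].
In Python, from rig import manip gives the robot as it stands. The module is installed in compiled form; this text tells all that it offers.
- The arm moves only by the tool send_rows, never from a script. Its argument "plan" is a list of rows, each an object with "linear": the shift along the tool's x, y, z in m, a list of three; "delta_rot": the turn, a rotation vector about the tool's x, y, z in degrees, a list of three; "fingers": the finger opening in m, from 0 to 0.0854. A call has 1 to 12 rows; each row shifts and turns the pose as measured when the row begins, along the tool's axes as they then stand; what a row does not reach is not made up. A row lasts 1/12 s, in which the tool goes at most 41.7 mm and 7.16 degrees, less where a joint would pass 70% of its speed; a pose out of reach is approached as far as the arm can. A call with a gripper value outside its range is refused whole. The fingers move at their own pace and stop on an object; "force" is the grip in N (left out, the last holds). Time passes only in rows, so rows that do not move let the fingers close. It gives the time, the measured TCP pose, the force and the opening at its end, in the units of the state.
- manip.get_state(): the state, without advancing time (a new reading comes with each control period).
- manip.get_image(name): name is "scene" or "top"; returns the picture (420x560x3 uint8, red, green, blue); there is no depth.
- manip.camera_info(name): a dict with "K" (3x3 intrinsics, pixels), "rvec" (rotation vector, rad) and "tvec" (3), from world to camera coordinates, as OpenCV has them. Camera axes: x right, y down, z forward; pixel columns grow to the right and rows downward; lengths in m; the calibration is good to about 2 mm. A picture is of the moment at which its call begins. camera_info takes no time and is no camera call.
- manip.sign_off(): hands the job in, once; it reports no verdict.
Trained networks look in the newest picture that a camera, given by its name, has taken for a name from the list of things; names that differ only in an ending like _2 or _b are one class to them, and where a whole thing is asked for, a point or a joint stands for the part that bears it (a point fixed in the world has none). Each returns a list of dicts, best first, with "p" (0 to 1); they miss things now and then, are a little off and sometimes report something else, mostly with a low value. They report only what shows in the picture. A call takes as long as a camera call. They do not tell look-alikes from the thing itself.
- manip.find_in(thing, camera): "extent" ([left, top, right, bottom] in pixels, round what is visible of it).
- manip.masks_of(thing, camera): "pixels" (420x560 bool, what is visible of it) and "extent" ([left, top, right, bottom] in pixels, round what is visible of it).
The state is a dict: "clock": time; "qpos": joint angles; "qd": joint speeds; "effort": joint torques, N m; "position": TCP position; "ee_rot": TCP orientation; "contact_force": force on the tool from outside, world axes, zero at the start; "moment": the same for the moment, N m; "width": finger opening in m.
Only numpy, scipy, OpenCV 4.12 (cv2) and the standard library are available. Lean on these libraries where they do the work, as an engineer would, in place of code of your own. Each camera call takes 0.05 s, during which the arm holds its last target. There are 200 camera calls.

## Working session

There is one attempt and no reset: what is moved stays moved. The work goes in short steps, Python scripts to look and compute and a tool call to move; the robot and the scene stay as the last step left them, time stands still between calls to the robot, and variables do not carry over. Pictures are saved under pics/ and viewed, about 8 in all and at most 12, crops included, and the job is handed in when it is done.

Besides the shell and the picture viewer there is one more tool, called after "Call:" by a JSON object that holds its "fn" and its "kwargs". send_rows: Moves the arm, as the interface text tells. Its arguments: {"type":"object","properties":{"plan":{"type":"array","items":{"type":"object","properties":{"linear":{"type":"array","items":{"type":"number"}},"delta_rot":{"type":"array","items":{"type":"number"}},"fingers":{"type":"number"}}}},"force":{"type":"number"}},"required":["plan"]}

```bash
mkdir -p pics
python3 - <<'E'
from rig import manip
import cv2,numpy as np
s=manip.get_state();print(s)
for n in("scene","top"):
    im=manip.get_image(n);cv2.imwrite(f"pics/{n}0.png",im[:,:,::-1]);print(n,manip.camera_info(n))
    for t in("rocker_press","latchkey_top","stop_top","round_top","bar_top","remote","console","socket","patch_tin","stitcher","jar_a"):
        print(t,[(np.round(d["extent"]).astype(int).tolist(),round(d["p"],2)) for d in manip.find_in(t,n)][:3])
E
```

```text
{'clock': 0.0, 'qpos': array([ 1.10597342e+00,  2.76617577e-01,  1.50614512e+00, -4.04141656e-07,
        1.36067281e+00, -1.20988085e-01]), 'qd': array([-7.24384812e-04, -3.37184915e-04,  8.46278595e-04,  3.92336106e-04,
       -8.48416668e-04,  1.24102189e-05]), 'effort': array([ 8.05800482e-04, -4.16773474e+01, -2.45805216e+01, -1.02259232e-04,
        1.08672353e-02,  1.05285798e-05]), 'position': array([0.19361574, 0.54091538, 0.255422  ]), 'ee_rot': array([ 4.35846061e-04,  8.17648675e-01,  5.75716767e-01, -8.11827223e-04]), 'contact_force': array([ 0.13341484,  0.31885245, -0.12248087]), 'moment': array([-0.01184429,  0.00764444, -0.04814069]), 'width': 0.08558033501716177}
scene {'K': array([[433.85166854,   0.        , 285.07237721],
       [  0.        , 433.85166854, 207.98554263],
       [  0.        ,   0.        ,   1.        ]]), 'rvec': array([ 2.15769721,  0.71417851, -0.30802651]), 'tvec': array([-0.45159183, -0.13395735,  1.34956564])}
rocker_press [([214, 238, 242, 264], 0.88)]
latchkey_top [([254, 227, 269, 248], 0.75)]
stop_top [([178, 256, 200, 274], 0.62)]
rou
[... 775 characters left out ...]
c': array([0.0424743 , 0.57837739, 1.31868116])}
rocker_press [([358, 213, 382, 236], 0.54)]
latchkey_top [([326, 207, 343, 225], 0.49)]
stop_top [([396, 227, 409, 246], 0.49)]
round_top [([148, 199, 158, 212], 0.66), ([218, 203, 230, 216], 0.47), ([402, 174, 431, 203], 0.33)]
bar_top [([160, 302, 169, 309], 0.65), ([167, 222, 177, 234], 0.51), ([194, 164, 204, 170], 0.46)]
remote [([150, 261, 189, 318], 0.94), ([139, 191, 189, 244], 0.73), ([178, 125, 215, 182], 0.67)]
console [([303, 175, 430, 280], 0.64)]
socket []
patch_tin [([213, 232, 241, 263], 0.95), ([358, 214, 379, 238], 0.35)]
stitcher [([228, 184, 283, 208], 0.91)]
jar_a [([340, 158, 365, 185], 0.9), ([400, 174, 428, 204], 0.73)]
```

Run:
```python
import cv2
a=cv2.imread("pics/top0.png")[110:330,120:440];cv2.imwrite("pics/topc.png",cv2.resize(a,None,fx=2.5,fy=2.5,interpolation=cv2.INTER_CUBIC))
a=cv2.imread("pics/scene0.png")[125:365,140:440];cv2.imwrite("pics/scenec.png",cv2.resize(a,None,fx=2.5,fy=2.5,interpolation=cv2.INTER_CUBIC))
```

```text
(no output)
```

View pics/topc.png

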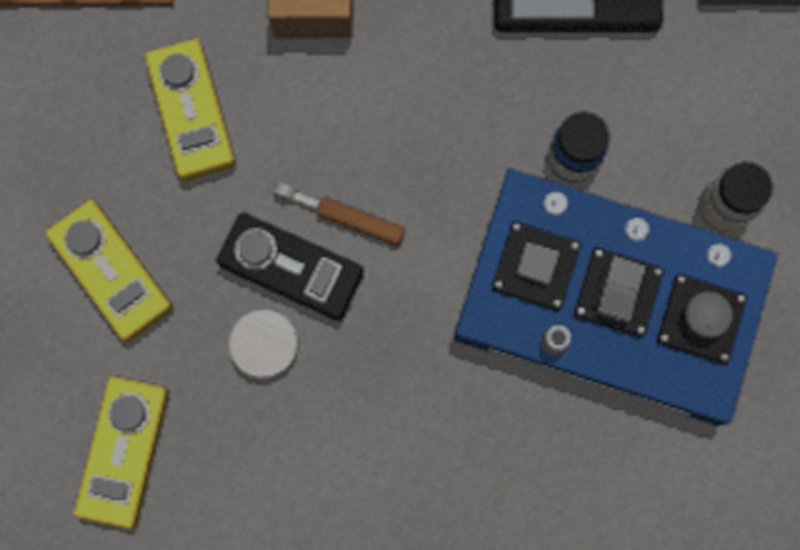

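View pics/scenec.png

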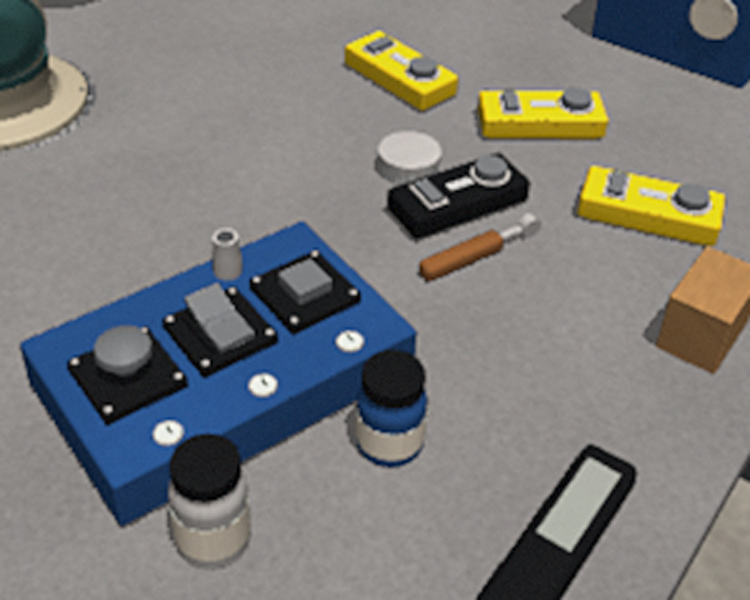

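The black remote is the target: its round button is at top (222,209) and scene (336,192). The three yellow ones at top-crop (190,110), (108,270) and (120,450) are look-alikes. On the console, the row from left to right in the top view is key (336,215), rocker (368,226), stop (404,236). The socket stands in front, between key and rocker. Next I'll compute positions.

```bash
cat > h.py <<'E'
from rig import manip
import cv2,numpy as np
def cam(n):
    c=manip.camera_info(n);return c["K"],cv2.Rodrigues(c["rvec"])[0],c["tvec"]
def back(n,uv,z):
    K,R,t=cam(n);d=R.T@np.linalg.inv(K)@[*uv,1];o=-R.T@t
    return o+d*(z-o[2])/d[2]
def proj(n,P):
    c=manip.camera_info(n);return cv2.projectPoints(np.float64(P).reshape(-1,1,3),c["rvec"],c["tvec"],c["K"],None)[0][:,0]
E
python3 - <<'E'
from h import *
from scipy.optimize import least_squares
exp={"top":{"latchkey_top":(336,215),"rocker":(368,226),"stop_top":(404,236),"round_top":(222,209),"bar_top":(249,222),"remote":(236,216),"socket":(343,246),"patch_tin":(225,248),"stitcher":(256,196)},
"scene":{"latchkey_top":(262,237),"rocker":(228,251),"stop_top":(189,265),"round_top":(336,192),"bar_top":(312,201),"remote":(324,204),"socket":(231,226),"patch_tin":(304,187),"stitcher":(330,225)}}
Z=dict(latchkey_top=.0855,rocker=.086,stop_top=.1,round_top=.047,bar_top=.042,remote=.034,socket=.1,patch_tin=.02,stitcher=.012)
for n in exp:
    manip.get_image(n)
    for k,e in exp[n].items():
        uv=e; src="eye"
        for m in manip.masks_of(k,n):
            v,u=np.nonzero(m["pixels"])
            if np.hypot(u.mean()-e[0],v.mean()-e[1])<8: uv=(u.mean(),v.mean());src="net n=%d"%len(u);break
        print(n,k,np.round(uv,1),src,back(n,uv,Z[k]).round(4), "eye",back(n,e,Z[k])[:2].round(4))
# eye-read deck corners etc in top
print([back("top",(120+a/2.5,110+b/2.5),.06)[:2].round(4) for a,b in((512,168),(777,254),(460,333),(733,405))])
E
```

```text
top latchkey_top [335.2 214.9] net n=219 [ 0.5563 -0.092   0.0855] eye [ 0.5562 -0.0941]
top rocker [368.1 225.7] net n=292 [ 0.5282 -0.1761  0.086 ] eye [ 0.5273 -0.1757]
top stop_top [403.  235.4] net n=259 [ 0.5011 -0.2613  0.1   ] eye [ 0.4995 -0.2638]
top round_top [221.8 208.5] net n=149 [0.5808 0.2054 0.047 ] eye [0.5794 0.205 ]
top bar_top [249.1 220.7] net n=98 [0.5486 0.1328 0.042 ] eye [0.5451 0.133 ]
top remote [236.1 215.9] net n=1387 [0.5631 0.1683 0.034 ] eye [0.5628 0.1686]
top socket [342.3 245.7] net n=89 [ 0.4748 -0.1069  0.1   ] eye [ 0.474  -0.1087]
top patch_tin [225.3 246.8] net n=601 [0.4815 0.197  0.02  ] eye [0.4783 0.1978]
top stitcher [259.9 196.3] net n=328 [0.6215 0.106  0.012 ] eye [0.6225 0.1166]
scene latchkey_top [261.6 236.9] net n=269 [ 0.5612 -0.0983  0.0855] eye [ 0.5622 -0.098 ]
scene rocker [227.2 251.4] net n=372 [ 0.531  -0.1805  0.086 ] eye [ 0.5314 -0.1784]
scene stop_top [189.4 264. ] net n=364 [ 0.5036 -0.2648  0.1   ] eye [ 0.5051 -0.2673]
scene round_top [336.2 191.4] net n=111 [0.5843 0.2009 0.047 ] eye [0.5851 0.1982]
scene bar_top [311.6 200.6] net n=67 [0.5497 0.131  0.042 ] eye [0.5516 0.1301]
scene remote [323.1 202.4] net n=1200 [0.5737 0.1521 0.034 ] eye [0.5792 0.1478]
scene socket [230.7 225.7] net n=205 [ 0.492 -0.124  0.1  ] eye [ 0.4932 -0.1242]
scene patch_tin [303.6 186.7] net n=417 [0.4816 0.1953 0.02  ] eye [0.4835 0.1947]
scene stitcher [329.9 223.7] net n=419 [0.6222 0.1113 0.012 ] eye [0.6251 0.1071]
[array([ 0.6633, -0.0689]), array([ 0.5699, -0.3468]), array([ 0.4862, -0.012 ]), array([ 0.4115, -0.2928])]
```

```bash
cat >> h.py <<'E'
from scipy.spatial.transform import Rotation as Ro
yaw=np.arctan2(.949,.316)-np.pi/2
C=np.array([.530,-.179]);ex=np.array([np.cos(yaw),np.sin(yaw)]);ey=np.array([-ex[1],ex[0]])
T=dict(rocker=C-.021*ex,key=C+.09*ey,round=np.array([.5825,.203]))
def rep(name,ztip,phi=None):
    s=manip.get_state();q=s["ee_rot"];R=Ro.from_quat(q[[1,2,3,0]]);p=s["position"]
    phi=np.pi/2+yaw if phi is None else phi
    X=np.array([np.cos(phi),np.sin(phi),0]);Z=np.array([0,0,-1.]);G=Ro.from_matrix(np.c_[X,np.cross(Z,X),Z])
    tgt=np.array([*T[name],ztip+manip.tips_ahead])
    print("t",round(s["clock"],2),"w",round(s["width"],4),"tip",(p+R.apply([0,0,manip.tips_ahead])).round(4),"F",s["contact_force"].round(1),"q",s["qpos"].round(2))
    print("tool delta mm",(R.inv().apply(tgt-p)*1000).round(1),"rot deg",np.degrees((R.inv()*G).as_rotvec()).round(2))
E
python3 - <<'E'
from h import *
print(manip.tips_ahead,T, back("scene",(150,180),0),back("scene",(150,150),.05))
rep("rocker",.12)
E
```

```text
0.025 {'rocker': array([ 0.51007555, -0.17236552]), 'key': array([ 0.5584335 , -0.09360951]), 'round': array([0.5825, 0.203 ])} [ 0.08707502 -0.0343629   0.        ] [0.02604431 0.02878018 0.05      ]
t 2.2 w 0.086 tip [0.1939 0.5414 0.2313] F [ 0.5 -0.6  0.3] q [ 1.11  0.28  1.5  -0.    1.36 -0.12]
tool delta mm [-565.4  538.3  111.3] rot deg [ 0.   -0.01 -1.28]
```

View pics/scene0.png

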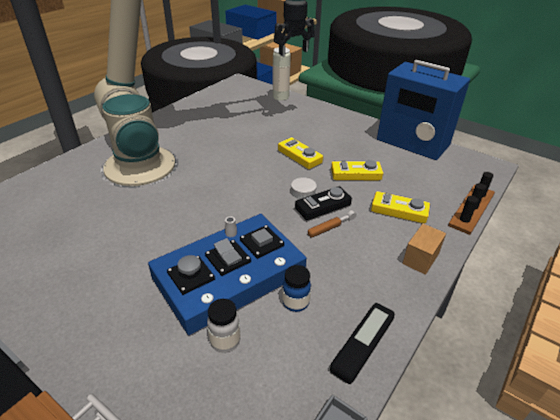

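The green dome is the robot base, and the path over to the console is clear.

Call:
{"fn": "send_rows", "kwargs": {"plan": [{"linear": [-0.029, 0.0276, 0], "delta_rot": [0, 0, -1.3], "fingers": 0}, {"linear": [-0.029, 0.0276, 0], "delta_rot": [0, 0, 0], "fingers": 0}, {"linear": [-0.029, 0.0276, 0], "delta_rot": [0, 0, 0], "fingers": 0}, {"linear": [-0.029, 0.0276, 0], "delta_rot": [0, 0, 0], "fingers": 0}, {"linear": [-0.029, 0.0276, 0], "delta_rot": [0, 0, 0], "fingers": 0}, {"linear": [-0.029, 0.0276, 0], "delta_rot": [0, 0, 0], "fingers": 0}, {"linear": [-0.029, 0.0276, 0], "delta_rot": [0, 0, 0], "fingers": 0}, {"linear": [-0.029, 0.0276, 0], "delta_rot": [0, 0, 0], "fingers": 0}, {"linear": [-0.029, 0.0276, 0], "delta_rot": [0, 0, 0], "fingers": 0}, {"linear": [-0.029, 0.0276, 0], "delta_rot": [0, 0, 0], "fingers": 0}, {"linear": [-0.029, 0.0276, 0], "delta_rot": [0, 0, 0], "fingers": 0}, {"linear": [-0.029, 0.0276, 0], "delta_rot": [0, 0, 0], "fingers": 0}]}}

```text
clock: 3.2
position: [0.4044, 0.0986, 0.2549]
ee_rot: [-0.001, 0.806, 0.592, 0.005]
contact_force: [1.0, 0.0, -0.2]
width: 0.0
```

```bash
python3 -c "
from h import *
rep('rocker',.13)"
```

```text
t 3.2 w 0.0 tip [0.4045 0.0988 0.2299] F [ 1.   0.  -0.2] q [ 0.07  0.03  1.82  0.01  1.29 -1.2 ]
tool delta mm [-228.1  181.3   98.4] rot deg [ 0.24 -0.58  1.06]
```

Call:
{"fn": "send_rows", "kwargs": {"plan": [{"linear": [-0.03, 0.024, 0], "delta_rot": [0.2, -0.6, 1.1], "fingers": 0}, {"linear": [-0.03, 0.024, 0], "delta_rot": [0, 0, 0], "fingers": 0}, {"linear": [-0.03, 0.024, 0], "delta_rot": [0, 0, 0], "fingers": 0}, {"linear": [-0.03, 0.024, 0], "delta_rot": [0, 0, 0], "fingers": 0}, {"linear": [-0.03, 0.024, 0], "delta_rot": [0, 0, 0], "fingers": 0}, {"linear": [-0.03, 0.024, 0], "delta_rot": [0, 0, 0], "fingers": 0}, {"linear": [-0.03, 0.024, 0], "delta_rot": [0, 0, 0], "fingers": 0}, {"linear": [-0.018, 0.013, 0.02], "delta_rot": [0, 0, 0], "fingers": 0}, {"linear": [0, 0, 0.03], "delta_rot": [0, 0, 0], "fingers": 0}, {"linear": [0, 0, 0.03], "delta_rot": [0, 0, 0], "fingers": 0}, {"linear": [0, 0, 0], "delta_rot": [0, 0, 0], "fingers": 0}]}}

```text
clock: 4.12
position: [0.5135, -0.2038, 0.1768]
ee_rot: [0.009, 0.816, 0.578, 0.004]
contact_force: [-0.8, 0.0, -0.5]
width: 0.0003
```

Run:
```python
from h import *
rep('rocker',.11)
for n in("top","scene"):
    im=manip.get_image(n);c=(proj(n,[[*C,.08]])[0]).astype(int);a=im[c[1]-60:c[1]+60,c[0]-75:c[0]+75,::-1].copy()
    cv2.imwrite("/tmp/%s.png"%n,cv2.resize(a,None,fx=4,fy=4,interpolation=cv2.INTER_CUBIC))
    print(n,c, "mark",proj(n,[[*T["rocker"],.089],[*T["key"],.086],[*C,.082]]).round(1))
a=np.vstack([cv2.imread("/tmp/%s.png"%n) for n in("top","scene")]);cv2.imwrite("pics/r1.png",cv2.resize(a,None,fx=.62,fy=.62))
```

```text
t 4.12 w 0.0003 tip [ 0.5139 -0.2041  0.1519] F [-0.8  0.  -0.5] q [-0.5   0.29  1.69 -0.    1.14 -1.74]
tool delta mm [ 28.7 -14.5  41.5] rot deg [ 1.12  0.23 -0.9 ]
top [368 225] mark [[367.1 232.5]
 [335.8 214.1]
 [369.  225.2]]
scene [227 252] mark [[222.5 244.3]
 [261.9 235.1]
 [227.4 252.2]]
```

View pics/r1.png

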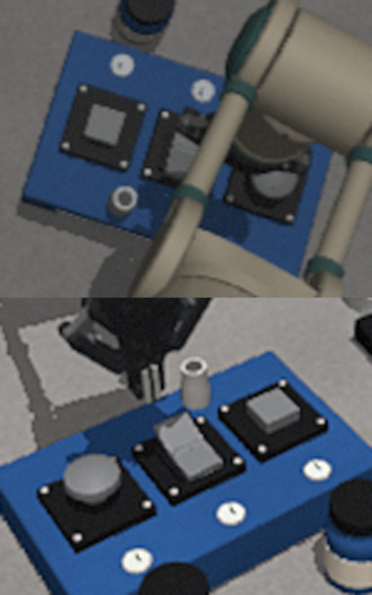

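The view shows the closed fingertips above and beside the rocker (raised half towards the robot) after an overshoot of about 30 mm towards the stop. I'll correct that at height.

Call:
{"fn": "send_rows", "kwargs": {"plan": [{"linear": [0.015, -0.0075, 0], "delta_rot": [1.1, 0.2, -0.9], "fingers": 0}, {"linear": [0.014, -0.007, 0], "delta_rot": [0, 0, 0], "fingers": 0}, {"linear": [0, 0, 0], "delta_rot": [0, 0, 0], "fingers": 0}, {"linear": [0, 0, 0], "delta_rot": [0, 0, 0], "fingers": 0}]}}

```text
clock: 4.55
position: [0.514, -0.1687, 0.1879]
ee_rot: [0.007, 0.81, 0.587, 0.004]
contact_force: [0.3, -0.8, 0.5]
width: -0.0
```

```bash
python3 -c "
from h import *
rep('rocker',.11)"
```

```text
t 4.55 w -0.0 tip [ 0.5144 -0.1688  0.1629] F [ 0.3 -0.8  0.5] q [-0.45  0.27  1.7   0.    1.16 -1.7 ]
tool delta mm [-4.6 -3.4 52.9] rot deg [0.96 0.1  0.25]
```

Call:
{"fn": "send_rows", "kwargs": {"plan": [{"linear": [-0.0045, -0.0035, 0.015], "delta_rot": [1, 0.1, 0.2], "fingers": 0}, {"linear": [0, 0, 0.02], "delta_rot": [0, 0, 0], "fingers": 0}, {"linear": [0, 0, 0.015], "delta_rot": [0, 0, 0], "fingers": 0}, {"linear": [0, 0, 0], "delta_rot": [0, 0, 0], "fingers": 0}, {"linear": [0, 0, 0], "delta_rot": [0, 0, 0], "fingers": 0}]}}

```text
clock: 4.97
position: [0.5105, -0.1717, 0.1387]
ee_rot: [0.003, 0.81, 0.587, 0.001]
contact_force: [0.0, 0.0, 0.8]
width: -0.0
```

```bash
python3 -c "
from h import *
rep('rocker',.1)"
```

```text
t 4.97 w -0.0 tip [ 0.5106 -0.1718  0.1137] F [0.  0.  0.8] q [-0.45  0.31  1.77 -0.    1.06 -1.71]
tool delta mm [-0.7 -0.3 13.7] rot deg [0.32 0.15 0.31]
```

Call:
{"fn": "send_rows", "kwargs": {"plan": [{"linear": [-0.0005, 0, 0.008], "delta_rot": [0.3, 0.1, 0.3], "fingers": 0}, {"linear": [0, 0, 0.008], "delta_rot": [0, 0, 0], "fingers": 0}, {"linear": [0, 0, 0.004], "delta_rot": [0, 0, 0], "fingers": 0}, {"linear": [0, 0, 0.004], "delta_rot": [0, 0, 0], "fingers": 0}, {"linear": [0, 0, 0], "delta_rot": [0, 0, 0], "fingers": 0}]}}

```text
clock: 5.38
position: [0.5113, -0.1736, 0.114]
ee_rot: [0.002, 0.811, 0.584, 0.0]
contact_force: [1.0, 0.3, 0.3]
width: 0.0003
```

```bash
python3 -c "
from h import *
rep('rocker',.082)"
```

```text
t 5.38 w 0.0003 tip [ 0.5114 -0.1737  0.089 ] F [1.  0.3 0.3] q [-0.46  0.34  1.79 -0.    1.   -1.7 ]
tool delta mm [ 0.8 -1.6  7. ] rot deg [ 0.15  0.08 -0.06]
```

Call:
{"fn": "send_rows", "kwargs": {"plan": [{"linear": [0.0005, -0.001, 0.003], "delta_rot": [0, 0, 0], "fingers": 0}, {"linear": [0, 0, 0.003], "delta_rot": [0, 0, 0], "fingers": 0}, {"linear": [0, 0, 0.002], "delta_rot": [0, 0, 0], "fingers": 0}]}}

```text
clock: 5.63
position: [0.5107, -0.1734, 0.1069]
ee_rot: [0.002, 0.811, 0.585, 0.0]
contact_force: [-1.9, 0.0, 15.8]
width: 0.0
```

```bash
python3 -c "
from h import *
rep('rocker',.082)"
```

```text
t 5.63 w 0.0 tip [ 0.5108 -0.1735  0.0819] F [-1.9  0.  15.8] q [-0.46  0.35  1.8  -0.    0.98 -1.7 ]
tool delta mm [ 0.8 -0.9 -0.1] rot deg [ 0.23  0.15 -0.04]
```

Call:
{"fn": "send_rows", "kwargs": {"plan": [{"linear": [0, 0, 0.002], "delta_rot": [0, 0, 0], "fingers": 0}, {"linear": [0, 0, 0.001], "delta_rot": [0, 0, 0], "fingers": 0}]}}

```text
clock: 5.8
position: [0.5107, -0.1734, 0.107]
ee_rot: [0.003, 0.811, 0.585, 0.0]
contact_force: [-2.0, 0.9, 4.6]
width: -0.0003
```

Call:
{"fn": "send_rows", "kwargs": {"plan": [{"linear": [0, 0, -0.01], "delta_rot": [0, 0, 0], "fingers": 0}, {"linear": [0, 0, -0.03], "delta_rot": [0, 0, 0], "fingers": 0}, {"linear": [0, 0, -0.01], "delta_rot": [0, 0, 0], "fingers": 0}, {"linear": [0, 0, 0], "delta_rot": [0, 0, 0], "fingers": 0}]}}

```text
clock: 6.13
position: [0.51, -0.1724, 0.1575]
ee_rot: [0.002, 0.811, 0.585, 0.0]
contact_force: [0.9, 0.4, 0.2]
width: -0.0002
```

```bash
python3 -c "
from h import *
rep('key',.11)"
```

```text
t 6.13 w -0.0002 tip [ 0.51   -0.1725  0.1325] F [0.9 0.4 0.2] q [-0.45  0.29  1.74 -0.    1.1  -1.7 ]
tool delta mm [90.1 21.  22.5] rot deg [ 0.2   0.11 -0.04]
```

Call:
{"fn": "send_rows", "kwargs": {"plan": [{"linear": [0.02, 0.005, 0], "delta_rot": [0, 0, 0], "fingers": 0}, {"linear": [0.025, 0.006, 0], "delta_rot": [0, 0, 0], "fingers": 0}, {"linear": [0.025, 0.006, 0], "delta_rot": [0, 0, 0], "fingers": 0}, {"linear": [0.015, 0.004, 0], "delta_rot": [0, 0, 0], "fingers": 0}, {"linear": [0, 0, 0], "delta_rot": [0, 0, 0], "fingers": 0}, {"linear": [0, 0, 0], "delta_rot": [0, 0, 0], "fingers": 0}]}}

```text
clock: 6.63
position: [0.5577, -0.0961, 0.1529]
ee_rot: [0.002, 0.812, 0.584, -0.0]
contact_force: [-0.3, -0.2, 1.1]
width: -0.0001
```

Run:
```python
from h import *
rep('key',.11)
for n in("top","scene"):
    im=manip.get_image(n);c=(proj(n,[[*C,.08]])[0]).astype(int);a=im[c[1]-60:c[1]+60,c[0]-75:c[0]+75,::-1].copy()
    cv2.imwrite("/tmp/%s.png"%n,cv2.resize(a,None,fx=4,fy=4,interpolation=cv2.INTER_CUBIC))
a=np.vstack([cv2.imread("/tmp/%s.png"%n) for n in("top","scene")]);cv2.imwrite("pics/r2.png",cv2.resize(a,None,fx=.62,fy=.62))
```

```text
t 6.63 w -0.0001 tip [ 0.5578 -0.0962  0.1279] F [-0.3 -0.2  1.1] q [-0.29  0.34  1.69 -0.    1.12 -1.54]
tool delta mm [ 2.7 -0.2 17.9] rot deg [ 0.14  0.12 -0.19]
```

View pics/r2.png

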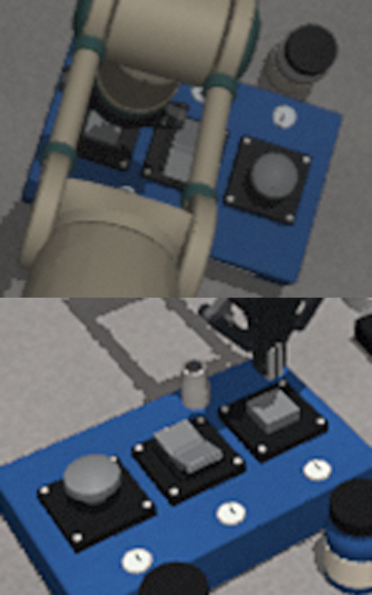

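The rocker has flipped: the near half is flat and the far half is raised, with the stop and socket untouched. The fingertips are now above the key.

Call:
{"fn": "send_rows", "kwargs": {"plan": [{"linear": [0.0015, 0, 0.01], "delta_rot": [0, 0, 0], "fingers": 0}, {"linear": [0, 0, 0.014], "delta_rot": [0, 0, 0], "fingers": 0}, {"linear": [0, 0, 0.01], "delta_rot": [0, 0, 0], "fingers": 0}, {"linear": [0, 0, 0.003], "delta_rot": [0, 0, 0], "fingers": 0}, {"linear": [0, 0, 0.003], "delta_rot": [0, 0, 0], "fingers": 0}, {"linear": [0, 0, 0.002], "delta_rot": [0, 0, 0], "fingers": 0}]}}

```text
clock: 7.23
position: [0.5559, -0.0992, 0.1074]
ee_rot: [0.002, 0.814, 0.58, -0.0]
contact_force: [-0.4, 2.2, 3.9]
width: 0.0001
```

```bash
python3 -c "
from h import *
rep('key',.078)"
```

```text
t 7.23 w 0.0001 tip [ 0.556  -0.0993  0.0824] F [-0.4  2.2  3.9] q [-0.3   0.38  1.75 -0.    1.01 -1.54]
tool delta mm [6.1 0.5 4.4] rot deg [ 0.15  0.13 -0.63]
```

Call:
{"fn": "send_rows", "kwargs": {"plan": [{"linear": [0, 0, 0.003], "delta_rot": [0, 0, 0], "fingers": 0}, {"linear": [0, 0, 0.003], "delta_rot": [0, 0, 0], "fingers": 0}, {"linear": [0, 0, 0.002], "delta_rot": [0, 0, 0], "fingers": 0}]}}

```text
clock: 7.48
position: [0.556, -0.0992, 0.1027]
ee_rot: [0.002, 0.815, 0.58, 0.001]
contact_force: [-4.2, 3.3, 21.9]
width: 0.0001
```

```bash
python3 -c "
from h import *
rep('key',.078)"
```

```text
t 7.48 w 0.0001 tip [ 0.556  -0.0993  0.0777] F [-4.2  3.3 21.9] q [-0.3   0.39  1.75 -0.    1.   -1.54]
tool delta mm [ 6.1  0.5 -0.3] rot deg [ 0.22  0.06 -0.7 ]
```

Call:
{"fn": "send_rows", "kwargs": {"plan": [{"linear": [0, 0, -0.01], "delta_rot": [0, 0, 0], "fingers": 0}, {"linear": [0, 0, -0.035], "delta_rot": [0, 0, 0], "fingers": 0}, {"linear": [0, 0, -0.02], "delta_rot": [0, 0, 0], "fingers": 0}, {"linear": [0.025, 0, 0], "delta_rot": [0, 0, -0.5], "fingers": 0}, {"linear": [0.035, 0, 0], "delta_rot": [0, 0, 0], "fingers": 0}, {"linear": [0.035, 0, 0], "delta_rot": [0, 0, 0], "fingers": 0}]}}

```text
clock: 7.98
position: [0.5864, -0.0154, 0.172]
ee_rot: [0.006, 0.814, 0.58, -0.001]
contact_force: [-0.1, -0.0, -0.5]
width: -0.0001
```

```bash
python3 -c "
from h import *
rep('round',.12)"
```

```text
t 7.98 w -0.0001 tip [ 0.5865 -0.0157  0.147 ] F [-0.1 -0.  -0.5] q [-0.14  0.35  1.62 -0.01  1.17 -1.37]
tool delta mm [205.4 -75.2  24.6] rot deg [ 0.54  0.48 -0.65]
```

Stopping partway to check the key and the remote.

Call:
{"fn": "send_rows", "kwargs": {"plan": [{"linear": [0.03, -0.011, 0], "delta_rot": [0.5, 0.5, -0.6], "fingers": 0}, {"linear": [0.035, -0.013, 0], "delta_rot": [0, 0, 0], "fingers": 0}, {"linear": [0.035, -0.013, 0], "delta_rot": [0, 0, 0], "fingers": 0}, {"linear": [0.035, -0.013, 0], "delta_rot": [0, 0, 0], "fingers": 0}, {"linear": [0.025, -0.01, 0], "delta_rot": [0, 0, 0], "fingers": 0}, {"linear": [0.015, -0.006, 0], "delta_rot": [0, 0, 0], "fingers": 0}, {"linear": [0, 0, 0], "delta_rot": [0, 0, 0], "fingers": 0}, {"linear": [0, 0, 0], "delta_rot": [0, 0, 0], "fingers": 0}]}}

```text
clock: 8.65
position: [0.5828, 0.1836, 0.1716]
ee_rot: [0.004, 0.81, 0.587, 0.003]
contact_force: [0.5, -0.3, -0.2]
width: 0.0
```

Run:
```python
from h import *
rep('round',.06)
L=[]
for n,P in(("top",[*C,.08]),("scene",[*C,.08]),("scene",[.57,.17,.05])):
    im=manip.get_image(n);c=(proj(n,[P])[0]).astype(int);a=im[c[1]-45:c[1]+45,c[0]-75:c[0]+75,::-1].copy()
    L.append(cv2.resize(a,None,fx=2.2,fy=2.2,interpolation=cv2.INTER_CUBIC))
cv2.imwrite("pics/r3.png",np.vstack(L))
```

```text
t 8.65 w 0.0 tip [0.5831 0.1835 0.1466] F [ 0.5 -0.3 -0.2] q [ 0.19  0.38  1.56 -0.    1.19 -1.06]
tool delta mm [18.3 -7.3 86.5] rot deg [ 0.61 -0.05  0.32]
```

View pics/r3.png

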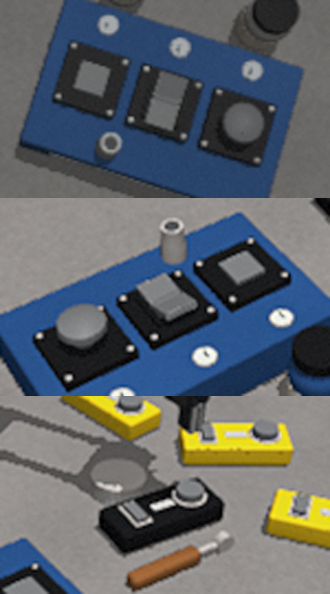

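Key sits low, the near half of the rocker is flat, and the stop is up. The black remote is in place, with its round button at the far right in the crop. Next I align above it and descend.

Call:
{"fn": "send_rows", "kwargs": {"plan": [{"linear": [0.01, -0.004, 0.01], "delta_rot": [0.5, 0, 0.3], "fingers": 0}, {"linear": [0.008, -0.003, 0.02], "delta_rot": [0, 0, 0], "fingers": 0}, {"linear": [0, 0, 0.025], "delta_rot": [0, 0, 0], "fingers": 0}, {"linear": [0, 0, 0.015], "delta_rot": [0, 0, 0], "fingers": 0}, {"linear": [0, 0, 0], "delta_rot": [0, 0, 0], "fingers": 0}, {"linear": [0, 0, 0], "delta_rot": [0, 0, 0], "fingers": 0}]}}

```text
clock: 9.3
position: [0.5848, 0.1973, 0.0981]
ee_rot: [0.001, 0.815, 0.579, 0.002]
contact_force: [0.0, 0.1, 0.1]
width: -0.0
```

```bash
python3 -c "
from h import *
rep('round',.047)"
```

```text
t 9.3 w -0.0 tip [0.5849 0.1973 0.0731] F [0.  0.1 0.1] q [ 0.21  0.46  1.64  0.    1.04 -1.02]
tool delta mm [ 4.6 -4.2 26.1] rot deg [ 0.17 -0.11 -0.84]
```

Call:
{"fn": "send_rows", "kwargs": {"plan": [{"linear": [0.004, -0.004, 0.006], "delta_rot": [0, 0, 0], "fingers": 0}, {"linear": [0, 0, 0.006], "delta_rot": [0, 0, 0], "fingers": 0}, {"linear": [0, 0, 0.004], "delta_rot": [0, 0, 0], "fingers": 0}, {"linear": [0, 0, 0], "delta_rot": [0, 0, 0], "fingers": 0}, {"linear": [0, 0, 0], "delta_rot": [0, 0, 0], "fingers": 0}]}}

```text
clock: 9.72
position: [0.5841, 0.2022, 0.0828]
ee_rot: [0.001, 0.816, 0.578, 0.003]
contact_force: [-0.0, -0.9, 0.5]
width: 0.0002
```

Run:
```python
from h import *
rep('round',.041)
L=[]
for n in("top","scene"):
    im=manip.get_image(n);c=(proj(n,[[.575,.19,.05]])[0]).astype(int);a=im[c[1]-40:c[1]+40,c[0]-60:c[0]+60,::-1].copy()
    L.append(cv2.resize(a,None,fx=3.5,fy=3.5,interpolation=cv2.INTER_CUBIC))
cv2.imwrite("pics/r4.png",np.vstack(L))
```

```text
t 9.72 w 0.0002 tip [0.5842 0.2023 0.0578] F [-0.  -0.9  0.5] q [ 0.22  0.47  1.66  0.    1.   -1.01]
tool delta mm [ 0.1 -1.8 16.7] rot deg [ 0.34 -0.23 -1.  ]
```

View pics/r4.png

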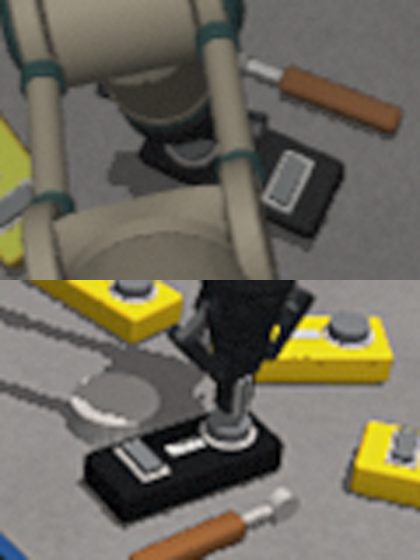

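The fingertips are centred over the round button, clear of the bar. Pressing straight down.

Call:
{"fn": "send_rows", "kwargs": {"plan": [{"linear": [0, -0.001, 0.005], "delta_rot": [0, 0, 0], "fingers": 0}, {"linear": [0, 0, 0.004], "delta_rot": [0, 0, 0], "fingers": 0}, {"linear": [0, 0, 0.003], "delta_rot": [0, 0, 0], "fingers": 0}, {"linear": [0, 0, 0.003], "delta_rot": [0, 0, 0], "fingers": 0}, {"linear": [0, 0, 0.002], "delta_rot": [0, 0, 0], "fingers": 0}]}}

```text
clock: 10.23
position: [0.5844, 0.2029, 0.0669]
ee_rot: [0.002, 0.816, 0.578, 0.005]
contact_force: [-2.0, -0.4, 6.1]
width: 0.0
```

```bash
python3 -c "
from h import *
rep('round',.041)"
```

```text
t 10.23 w 0.0 tip [0.5847 0.203  0.0419] F [-2.  -0.4  6.1] q [ 0.22  0.49  1.68  0.    0.96 -1.01]
tool delta mm [-0.6 -1.8  0.9] rot deg [ 0.56 -0.36 -0.99]
```

Call:
{"fn": "send_rows", "kwargs": {"plan": [{"linear": [0, 0, 0.002], "delta_rot": [0, 0, 0], "fingers": 0}, {"linear": [0, 0, 0.002], "delta_rot": [0, 0, 0], "fingers": 0}]}}

```text
clock: 10.4
position: [0.5845, 0.203, 0.0658]
ee_rot: [0.002, 0.816, 0.578, 0.006]
contact_force: [-6.1, -1.3, 20.9]
width: -0.0005
```

```bash
python3 -c "
from h import *
rep('round',.041)"
```

```text
t 10.4 w -0.0005 tip [0.5848 0.203  0.0408] F [-6.1 -1.3 20.9] q [ 0.22  0.49  1.68  0.    0.96 -1.01]
tool delta mm [-0.6 -1.9 -0.2] rot deg [ 0.58 -0.37 -0.99]
```

Bottomed out: 20.9 N with the tip at 40.8 mm. Retracting.

Call:
{"fn": "send_rows", "kwargs": {"plan": [{"linear": [0, 0, -0.005], "delta_rot": [0, 0, 0], "fingers": 0}, {"linear": [0, 0, -0.02], "delta_rot": [0, 0, 0], "fingers": 0}, {"linear": [0, 0, -0.04], "delta_rot": [0, 0, 0], "fingers": 0}, {"linear": [0, 0, -0.04], "delta_rot": [0, 0, 0], "fingers": 0}, {"linear": [0, -0.04, 0], "delta_rot": [0, 0, 0], "fingers": 0}, {"linear": [0, -0.04, 0], "delta_rot": [0, 0, 0], "fingers": 0}, {"linear": [0, -0.04, 0], "delta_rot": [0, 0, 0], "fingers": 0}, {"linear": [0, -0.04, 0], "delta_rot": [0, 0, 0], "fingers": 0}, {"linear": [0, 0, 0], "delta_rot": [0, 0, 0], "fingers": 0}, {"linear": [0, 0, 0], "delta_rot": [0, 0, 0], "fingers": 0}, {"linear": [0, 0, 0], "delta_rot": [0, 0, 0], "fingers": 0}]}}

```text
clock: 11.32
position: [0.4298, 0.2574, 0.1733]
ee_rot: [0.003, 0.817, 0.577, 0.009]
contact_force: [1.0, -0.0, 0.3]
width: 0.0001
```

Run:
```python
from h import *
rep('round',.041)
exp={"top":{"round_top":(221.8,208.5),"bar_top":(249.1,220.7),"remote":(236.1,215.9)},"scene":{"round_top":(336.2,191.4),"bar_top":(311.6,200.6),"remote":(323.1,202.4),"stop_top":(189.4,264)}}
for n in exp:
    im=manip.get_image(n);cv2.imwrite("pics/%s_end.png"%n,im[:,:,::-1])
    for k,e in exp[n].items():
        for m in manip.masks_of(k,n):
            v,u=np.nonzero(m["pixels"])
            if np.hypot(u.mean()-e[0],v.mean()-e[1])<8: print(n,k,"shift px",round(u.mean()-e[0],2),round(v.mean()-e[1],2));break
a=cv2.imread("pics/scene_end.png")[125:365,140:440];cv2.imwrite("pics/end.png",cv2.resize(a,None,fx=2.5,fy=2.5,interpolation=cv2.INTER_CUBIC))
```

```text
t 11.32 w 0.0001 tip [0.4303 0.2576 0.1483] F [ 1.  -0.   0.3] q [ 0.4   0.22  1.8  -0.    1.1  -0.83]
tool delta mm [ -1.4 160.5 109.7] rot deg [ 0.86 -0.64 -1.16]
top round_top shift px -0.2 -0.04
top bar_top shift px 0.11 0.21
top remote shift px -0.11 -0.09
scene round_top shift px 0.01 -0.05
scene bar_top shift px 0.02 0.02
scene remote shift px -0.24 -0.2
scene stop_top shift px -0.66 0.05
```

View pics/end.png

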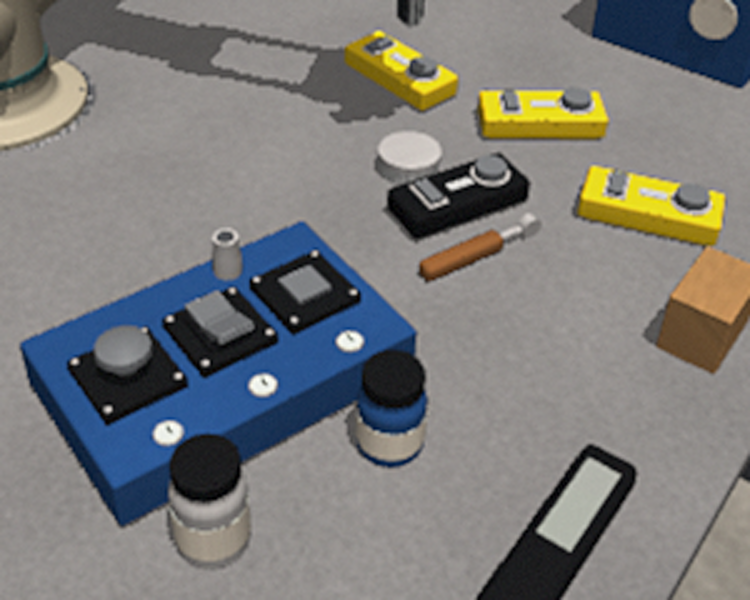

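Everything is in order: the rocker is on, the key is in, the remote and bystanders have not moved, and the arm is clear.

```bash
python3 -c "
from rig import manip
print(manip.sign_off())"
```

```text
the job is handed in; nothing more can be done
None
```

The press start sequence is done and the job is handed in; the robot clock read about 11.3 s (plus the last few camera calls) of the 43 s allowed. `sign_off` reports no verdict.

| Step | Control | Tip height at the end of the press | Upward force measured |
|---|---|---|---|
| 1 | Rocker, raised near half | 81.9 mm | 15.8 N |
| 2 | Square key | 77.7 mm | 21.9 N |
| 3 | Round button on the black remote, then released | 40.8 mm | 20.9 N |

- **Final picture:** the rocker's near half lies flat, the key is in, and the mushroom stop is up. The gripper was about 150 mm above the bench and touching nothing.
- **Remote:** its masks moved 0.3 px or less in both cameras, so it did not shift. The round button is back up and the bar is unpressed.
- **Bystanders:** in the same picture the socket, tin, roller and jars show no visible shift. I did not measure their positions again.
- **Deviations:** on the first approach the arm overshot by about 30 mm at height, and I corrected it before descending. On the way down the tip drifted about 6 mm off the key's centre but stayed on the key. A second push on the rocker read only 4.6 N with no further travel, lower than the 15.8 N before it, but the pictures show the rocker fully over.

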